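# Fetch the jar from behind the tea things

### The arm

A 6-joint arm with a two-finger parallel gripper is mounted at the origin on the work surface. World frame = base frame: x ahead of the robot, y to its left, z up, the work surface at z = 0. Lengths are in m, angles in rad, forces in N, time in s.
With the tool pointing down it reaches from about 0.225 to 0.875 m from the base axis. Payload 3.4 kg.
Tool frame: the origin (TCP) lies on the centre line of the jaws, within the pads' length; the fingertips stand 17 mm ahead of it and the grasp point (between the pads) lies 2 mm behind it (nose_length is the distance from the TCP to the fingertips, in m); z points along the fingers, y is the line along which they close (so a half turn about z gives the same grasp; the last joint's range is limited). The gripper opens to 85 mm and grips with 20 to 120 N. Pads are 22 mm wide; open, the fingers measure 114 mm over their backs; the gripper's body (76 mm by 85 mm) begins 54 mm behind the grasp point. The pads swing forward as they close: fully open they stand 13 mm farther back than shut.
Start: joints at [-1.45, 0.276, 1.505, -0, 1.361, -0.121], TCP at [0.138, -0.558, 0.248] pointing down, gripper open.
Joint ranges: [-2.89, 2.89], [-0.75, 2.08], [0.22, 2.7], [-1.18, 4.32], [0.11, 2.71], [-2.7, 2.7]. Speed limits (rad/s): [2.57, 2.57, 3.14, 3.14, 3.14, 3.14].

### API

Orientations are given as a unit quaternion [w, x, y, z].
In Python, from rig import get_state, get_image, sign_off, find_in, place_of, nose_length gives the robot as it stands.
- The arm moves only by the tool apply_moves, never from a script. Its argument "deltas" is one flat list of numbers, 5 for each row, row after row: the finger opening in mm, from 0 to 85.4, then the shift along the tool's x, y, z in mm, then the turn about the tool's z in degrees. A call has 1 to 12 rows; each row is the pose to reach, as a shift and turn from the pose commanded when the call began, along the tool's axes at that moment; what a row does not reach only later rows make up. A row lasts 1/12 s, in which the tool goes at most 41.7 mm and 7.16 degrees, less where a joint would pass 70% of its speed; a pose out of reach is approached as far as the arm can. A call with a gripper value outside its range is refused whole. The fingers move at their own pace and stop on an object; "squeeze" is the grip in N (left out, the last holds). Time passes only in rows, so rows that repeat a pose let the fingers close. It gives the time, the measured TCP pose, the force, the opening and the grip force at its end, in the units of the state.
- get_state(): the state, without advancing time (a new reading comes with each control period).
- get_image(name): name is "side" or "top" or "wrist"; returns a dict with "frame" (420x560x3 uint8, red, green, blue), "K" (3x3 intrinsics, pixels), "position" and "orientation" of the camera in the world. Camera axes: x right, y down, z forward; pixel columns grow to the right and rows downward; lengths in m; the calibration is good to about 2 mm. A picture is of the moment at which its call begins. There is no depth.
- sign_off(): hands the job in; it is judged then, once.
Trained networks look in a picture, given as the dict that the camera call returned (one of the last four; its "shot" number tells which), for a name from the list of things; names that differ only in an ending like _2 or _b are one class to them, and where a whole thing is asked for, a point or a joint stands for the part that bears it (a point fixed in the world has none). Each returns a list of dicts, best first, with "score" (0 to 1); they miss things now and then, are a little off and sometimes report something else, mostly with a low value. They report only what shows in the picture. A call takes as long as a camera call. They do not tell look-alikes from the thing itself.
- find_in(query, picture): "point" ([column, row] in pixels, amid what is visible of it).
- place_of(query, picture): "point" ([column, row] in pixels: a listed point, or the origin of a listed thing).
The state is a dict: "clock": time; "qpos": joint angles; "qd": joint speeds; "effort": joint torques, N m; "position": TCP position; "ee_rot": TCP orientation; "contact_force": force on the tool from outside, world axes, zero at the start; "moment": the same for the moment, N m; "width": finger opening in m; "gripper_force": force on a finger pad.
Only numpy, scipy, OpenCV 4.12 (cv2) and the standard library are available. Lean on these libraries where they do the work, as an engineer would, in place of code of your own. Each camera call takes 0.05 s, during which the arm holds its last target. There are 200 camera calls.

### The job

The empty glass jar at the back of the wooden stand is boxed in by the teapot, the tea canister and the pepper mill: first clear these three into the aluminium tray, and only then lift out the jar and set it gently on the middle of the kitchen scale's round plate. With the jar on the scale, put the teapot, the canister and the mill back upright on the stand, each in the very spot where it stood at the start. Leave the salt shaker and the egg cup on the stand where they are, and tip nothing over.

Things in the scene. Friction and masses are not known exactly. Their poses are not given: they have to be found in the camera images.
- stand: fixed wooden counter stand: a flat base 210 mm (its x) by 250 mm (its y), top face 12 mm above the counter, with a rail 12 mm thick along its far (+x) edge, which rises to 60 mm above the counter (its inner face is at x = +93 mm). Origin on the counter under the centre of the base; z up, -x towards the robot side. At the start the jar stands at about x +52, y 0 mm, and the teapot, canister and mill (in any order) at about (-38, 0), (+10, +80), (+10, -80) mm
- tray: fixed flat aluminium tray, 300 mm (its x) by 210 mm (its y), walls 4 mm thick, rim 14 mm above the counter, inner floor 4 mm above the counter. Origin on the counter under its centre, z up. It lies on the left or the right of the stand, the scale on the other side
- scale: fixed low white kitchen scale with a round steel plate 124 mm across, the plate's top face 30 mm above the counter; the housing is 190 mm (its x) by 150 mm (its y) and 18 mm high. Origin on the counter exactly under the centre of the round plate, z up; the dark display is on its -x side
- teapot: loose white ceramic teapot, round body 80 mm across at its widest, 74 mm high, lid knob to 90 mm; a spout points along its -x, tip 69 mm from the axis. A fixed overhead handle: a straight dark wooden bar along its y, 60 mm long, 12 mm by 12 mm thick, centre 142 mm above the underside and right over the axis, on two steel wires that slope down to the body at y = +-31 mm, standing out to y = +-41 mm. Origin at the centre of the underside, z up; 0.3 to 0.5 kg
- canister: loose steel tea canister, 70 mm across, 100 mm high to the top of its lid (the lid does not come off), with a pale wooden knob on the lid's centre, an upright cylinder 25 mm across, from 100 to 134 mm above the underside. Origin at the centre of the underside, z up; 0.2 to 0.4 kg
- mill: loose dark wooden pepper mill, foot 52 mm across, body up to 109 mm, then a cylindrical head 34 mm across from 112 to 142 mm above the underside, a steel bead on top to 151 mm. Origin at the centre of the underside, z up; 0.15 to 0.3 kg
- jar: loose empty glass jar, an open straight cylinder 62 mm across and 80 mm high, wall 4 mm. Origin at the centre of the underside, z up; 0.14 to 0.24 kg. At the start only some 10 to 40 mm of room between it and the three things around it, and 8 to 13 mm between it and the rail
- shaker: loose small white salt shaker with a steel top, 26 mm across, 56 mm high, in a far (+x) corner of the stand, about 71 mm along its x and 106 mm to one side; to be left alone. Origin at the centre of the underside, z up
- eggcup: loose blue egg cup, 32 mm across, 48 mm high, in the other far corner of the stand; to be left alone. Origin at the centre of the underside, z up
Things that resemble listed ones, but are neither listed nor needed, are in the scene too. What is shaped like the mill but turquoise is not meant.

How it is judged:
By the outcome, as a careful person would: the job done as asked, in the order asked, and still so for the second after the job is handed in, with the robot touching nothing.
It also fails if it takes over 144 s, if anything falls off the work surface, if the arm or the gripper's body presses on something with over 40 N, if the wrist force passes 120 N, or if a joint passes its speed limit or range.

## Working session

There is one attempt and no reset: what is moved stays moved. The work goes in short steps, Python scripts to look and compute and a tool call to move; the robot and the scene stay as the last step left them, time stands still between calls to the robot, and variables do not carry over. Pictures are saved under pics/ and viewed, at most 14 in all, crops included, and the job is handed in when it is done.

Besides the shell and the picture viewer there is one more tool, called by a JSON object that holds its "name" and its "arguments". apply_moves: Moves the arm, as the interface text tells. Its arguments: {"type":"object","properties":{"deltas":{"type":"array"},"squeeze":{"type":"number"}},"required":["deltas"]}

```bash
ls; mkdir -p pics
cat > h.py <<'E'
import numpy as np, cv2
from scipy.spatial.transform import Rotation as R
from rig import *
def q2R(q): return R.from_quat([q[1],q[2],q[3],q[0]]).as_matrix()
def ray(im,uv):
    d=np.linalg.inv(im["K"])@np.array([uv[0],uv[1],1.0]); return np.array(im["position"]),q2R(im["orientation"])@d
def at_z(im,uv,z):
    p,d=ray(im,uv); return p+d*(z-p[2])/d[2]
def proj(im,X):
    c=q2R(im["orientation"]).T@(np.array(X)-np.array(im["position"])); u=np.array(im["K"])@c; return u[:2]/u[2]
def save(im,n): cv2.imwrite("pics/"+n,im["frame"][:,:,::-1])
E
python3 - <<'E'
from h import *
s=get_state();print({k:np.round(v,3) for k,v in s.items()},nose_length)
for n in ["top","side"]:
    im=get_image(n);save(im,n+"0.png");print(n,np.round(im["position"],3))
    for o,z in [("stand",0),("tray",0),("scale",0),("teapot",.012),("canister",.012),("mill",.012),("jar",.012),("shaker",.012),("eggcup",.012)]:
        for r in place_of(o,im)[:3]:
            print(o,np.round(r["score"],2),np.round(r["point"]),np.round(at_z(im,r["point"],z)[:2],4))
E
```

```text
pics
{'clock': np.float64(0.0), 'qpos': array([-1.45 ,  0.277,  1.506, -0.   ,  1.361, -0.121]), 'qd': array([-0.001,  0.001, -0.001,  0.002, -0.   , -0.   ]), 'effort': array([ 0.0000e+00, -4.1677e+01, -2.4580e+01, -0.0000e+00,  1.1000e-02,
        0.0000e+00]), 'position': array([ 0.138, -0.558,  0.247]), 'ee_rot': array([-0.001,  0.993,  0.121, -0.   ]), 'contact_force': array([-0.894,  0.155,  0.087]), 'moment': array([-0.034, -0.036, -0.05 ]), 'gripper_force': np.float64(0.0), 'width': np.float64(0.085)} 0.017
top [0.379 0.004 1.136]
stand 0.75 [297. 206.] [ 0.5886 -0.0324]
tray 0.95 [136. 253.] [0.4723 0.3305]
tray 0.27 [331. 199.] [ 0.6076 -0.1122]
scale 0.62 [424. 263.] [ 0.465 -0.324]
teapot 0.72 [259. 197.] [0.6052 0.056 ]
canister 0.74 [330. 196.] [ 0.6128 -0.108 ]
mill 0.94 [293. 219.] [ 0.5572 -0.0239]
mill 0.87 [287. 278.] [ 0.4228 -0.0123]
jar 0.59 [295. 180.] [ 0.6478 -0.0258]
shaker 0.58 [341. 171.] [ 0.6719 -0.1326]
eggcup 0.67 [249. 176.] [0.6548 0.0807]
side [0.38  0.488 0.649]
stand 0.63 [265. 213.] [ 0.597  -0.0188]
tray 0.85 [256. 404.] [0.4725 0.3301]
scale 0.79 [362. 138.] [ 0.4629 -0.3234]
teapot 0.78 [248. 237.] [0.5999 0.0578]
canister 0.91 [272. 183.] [ 0.6098 -0.0946]
mill 0.97 [354. 206.] [ 0.4271 -0.0919]
mill 0.94 [345. 241.] [0.4226 0.001 ]
mill 0.69 [282. 216.] [ 0.5573 -0.0155]
jar 0.81 [244. 202.] [ 0.643  -0.0229]
jar 0.28 [256. 404.] [0.4702 0.3328]
shaker 0.81 [255. 165.] [ 0.6644 -0.1331]
eggcup 0.73 [216. 237.] [0.6581 0.0805]
```

View pics/top0.png

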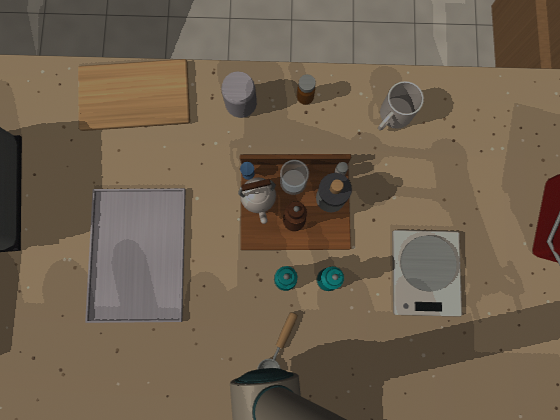

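View pics/side0.png

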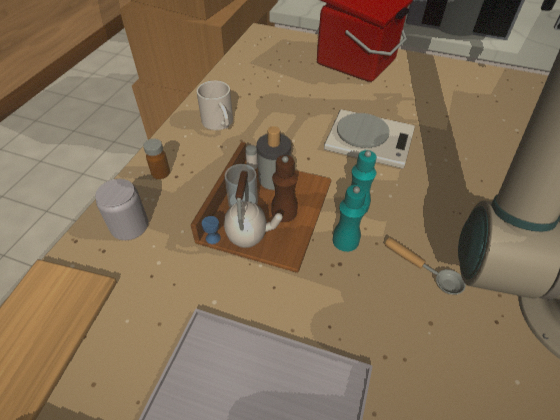

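The top view shows the teapot at (258,195), mill (294,215), canister (335,192) and jar (294,178). The tray is on the left at (137,255) and the scale on the right at (428,263). The two turquoise mills in front of the stand at (286,278) and (331,278) must stay clear.

```bash
cat >> h.py <<'E'
def d(x,y,z,yaw=None):
    """deltas in tool frame to the world pose (m, yaw of tool x in deg)"""
    s=get_state(); M=q2R(s["ee_rot"]); v=M.T@(np.array([x,y,z])-s["position"])*1000
    y0=np.degrees(np.arctan2(M[1,0],M[0,0])); t=0 if yaw is None else y0-yaw
    t=(t+180)%360-180
    print("d",np.round(v,1),"turn",round(t,1),"yaw now",round(y0,1),"pos",np.round(s["position"],4))
E
python3 -c "
from h import *
d(.46,-.03,.36,90)"
```

```text
d [ 439.4 -435.7 -111.7] turn -76.1 yaw now 13.9 pos [ 0.1377 -0.5583  0.2483]
```

{"name": "apply_moves", "arguments": {"deltas": [60,20,-20,-50,-6,60,60,-60,-112,-12,60,90,-90,-112,-19,60,120,-120,-112,-26,60,150,-150,-112,-33,60,180,-180,-112,-40,60,208,-208,-112,-47,60,236,-236,-112,-54,60,264,-264,-112,-61,60,292,-292,-112,-68,60,320,-320,-112,-76,60,348,-348,-112,-76]}}

```text
clock: 2.0
position: [0.3744, -0.1653, 0.3607]
ee_rot: [0.001, 0.707, 0.708, 0.0]
contact_force: [0.9, -0.8, 0.5]
width: 0.0601
gripper_force: 0.0
```

```bash
python3 -c "
from h import *
d(.46,-.03,.36,90)"
```

```text
d [135.2  85.7   0.6] turn 0.1 yaw now 90.1 pos [ 0.3744 -0.1653  0.3607]
```

{"name": "apply_moves", "arguments": {"deltas": [60,30,20,0,0,60,64,40,0,0,60,100,64,0,0,60,125,80,0,0,60,135,86,0,0,60,135,86,0,0]}}

```text
clock: 2.5
position: [0.4613, -0.0305, 0.36]
ee_rot: [-0.0, 0.706, 0.708, 0.0]
contact_force: [-0.4, -0.3, -1.1]
width: 0.0598
gripper_force: 0.0
```

Run:
```python
from h import *
s=get_state();print(np.round(s["position"],4))
im=get_image("wrist");save(im,"w1.png");print(np.round(im["position"],3),np.round(q2R(im["orientation"])[:,2],2))
for o,z in [("stand",0),("teapot",.012),("canister",.012),("mill",.012),("jar",.012)]:
    for r in place_of(o,im)[:2]:
        print(o,np.round(r["score"],2),np.round(r["point"]),np.round(at_z(im,r["point"],z)[:2],4))
```

```text
[ 0.4613 -0.0305  0.36  ]
[0.461 0.049 0.486] [ 0.   -0.31 -0.95]
stand 0.7 [373. 152.] [ 0.5959 -0.0257]
teapot 0.71 [389.  90.] [0.6066 0.0579]
canister 0.79 [382. 207.] [ 0.6118 -0.1047]
canister 0.42 [412. 150.] [ 0.6464 -0.0215]
mill 0.94 [256. 208.] [ 0.4273 -0.1072]
mill 0.88 [346. 158.] [ 0.5548 -0.0324]
jar 0.59 [410. 150.] [ 0.643  -0.0213]
```

View pics/w1.png

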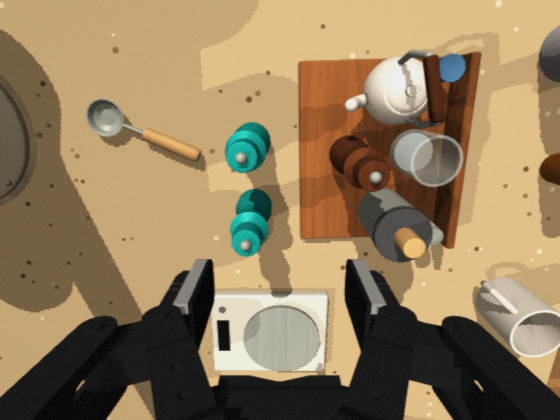

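Run:
```python
from h import *
im=get_image("wrist")
for n,uv,z in [("c1",(299,62),.012),("c2",(301,238),.012),("bead",(376,178),.161),("knob",(411,240),.146),("barA",(431,56),.16),("barB",(437,122),.16),("spout",(352,105),.07),("jar",(437,160),.092)]:
    print(n,np.round(at_z(im,uv,z)[:2],4))
im=get_image("top")
for n,uv,z in [("bead",(296,206),.161),("knob",(337,186),.146),("barA",(243,189),.16),("barB",(271,182),.16),("c1",(240,250),.012),("c2",(351,250),.012),("jar",(294.5,177),.092)]:
    print(n,np.round(at_z(im,uv,z)[:2],4))
```

```text
c1 [0.4857 0.0878]
c2 [ 0.4922 -0.1593]
bead [ 0.5547 -0.0312]
knob [ 0.6031 -0.1042]
barA [0.5945 0.079 ]
barB [0.6077 0.0221]
spout [0.5456 0.0355]
jar [ 0.6446 -0.0262]
bead [ 0.5597 -0.0257]
knob [ 0.6058 -0.1087]
barA [0.5918 0.0808]
barB [0.6075 0.0253]
c1 [0.4832 0.0942]
c2 [ 0.4893 -0.1564]
jar [ 0.6357 -0.0234]
```

{"name": "apply_moves", "arguments": {"deltas": [60,0,30,20,0,60,1,60,50,0,60,1,85,80,0,60,1,97,105,0,60,1,97,115,0,60,1,97,115,0]}}

```text
clock: 3.4
position: [0.5553, -0.0321, 0.2422]
ee_rot: [-0.003, 0.708, 0.706, -0.002]
contact_force: [-0.9, 1.0, -0.0]
width: 0.06
gripper_force: 0.0
```

Run:
```python
from h import *
d(.557,-.029,.144,90)
im=get_image("wrist");save(im,"w2.png")
for o,z in [("mill",.012),("canister",.012),("teapot",.012)]:
    for r in place_of(o,im)[:2]:
        print(o,np.round(r["score"],2),np.round(r["point"]),np.round(at_z(im,r["point"],z)[:2],4))
```

```text
d [ 3.   2.4 98.1] turn -0.2 yaw now 89.8 pos [ 0.5553 -0.0321  0.2422]
mill 0.68 [173. 236.] [ 0.4318 -0.1033]
mill 0.64 [282. 170.] [ 0.5565 -0.0274]
canister 0.96 [331. 242.] [ 0.6126 -0.1107]
canister 0.21 [282. 170.] [ 0.5567 -0.0273]
teapot 0.57 [334.  86.] [0.6075 0.0576]
```

View pics/w2.png

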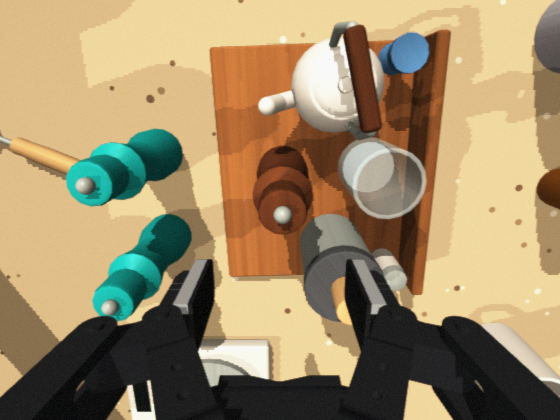

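Run:
```python
from h import *
im=get_image("wrist")
for n,uv,z in [("bead",(283,214),.161),("headc",(284,207),.140),("barA",(357,32),.16),("barB",(370,128),.16),("c1",(211,48),.012),("c2",(230,276),.012)]:
    print(n,np.round(at_z(im,uv,z)[:2],4))
d(.557,-.029,.144,90)
```

```text
bead [ 0.56   -0.0271]
headc [ 0.5611 -0.0291]
barA [0.602 0.082]
barB [0.6136 0.0286]
c1 [0.4919 0.0922]
c2 [ 0.4987 -0.158 ]
d [  3.1  -0.9 103.6] turn -0.2 yaw now 89.8 pos [ 0.5575 -0.0321  0.2476]
```

{"name": "apply_moves", "arguments": {"deltas": [60,4,0,25,0,60,4,0,55,0,60,4,0,80,0,60,4,0,96,0,60,4,0,102,0,60,4,0,102,0,60,4,0,102,0], "squeeze": 40}}

```text
clock: 4.23
position: [0.5581, -0.028, 0.1448]
ee_rot: [0.001, 0.708, 0.706, 0.001]
contact_force: [-0.1, 0.2, -0.6]
width: 0.0598
gripper_force: 0.0
```

{"name": "apply_moves", "arguments": {"deltas": [40,0,0,0,0,25,0,0,0,0,10,0,0,0,0,10,0,0,0,0,10,0,0,0,0,10,0,0,0,0,10,0,0,0,0], "squeeze": 40}}

```text
clock: 4.82
position: [0.5581, -0.028, 0.145]
ee_rot: [0.001, 0.708, 0.706, 0.001]
contact_force: [-0.8, -0.1, 5.6]
width: 0.033
gripper_force: 39.3
```

{"name": "apply_moves", "arguments": {"deltas": [10,0,0,-5,0,10,0,0,-20,0,10,0,0,-45,0,10,0,0,-75,0,10,0,0,-105,0,10,0,0,-135,0,10,4,-5,-160,0,10,20,-14,-180,0,10,45,-26,-188,0,10,75,-40,-190,0,10,105,-54,-190,0,10,135,-68,-190,0]}}

```text
clock: 5.82
position: [0.4889, 0.1084, 0.3337]
ee_rot: [0.0, 0.708, 0.706, 0.0]
contact_force: [0.8, 0.2, -1.9]
width: 0.0331
gripper_force: 40.2
```

{"name": "apply_moves", "arguments": {"deltas": [10,30,-14,0,0,10,60,-28,0,0,10,90,-42,0,0,10,120,-56,0,0,10,150,-70,0,0,10,180,-84,0,0,10,210,-98,0,0,10,238,-110,0,0,10,258,-119,0,0,10,270,-124,5,0,10,277,-125,15,0,10,278,-125,30,0]}}

```text
clock: 6.82
position: [0.3658, 0.3869, 0.3032]
ee_rot: [0.0, 0.708, 0.707, 0.001]
contact_force: [0.1, -0.4, -0.8]
width: 0.0329
gripper_force: 40.1
```

Run:
```python
from h import *
d(.365,.385,.139,90)
print(get_state()["width"])
```

```text
d [ -2.1  -1.1 164.1] turn -0.1 yaw now 89.9 pos [0.3658 0.3869 0.3032]
0.03292219520278624
```

{"name": "apply_moves", "arguments": {"deltas": [10,0,0,20,0,10,0,0,45,0,10,0,0,75,0,10,0,0,105,0,10,0,0,130,0,10,0,0,148,0,10,0,0,157,0,10,0,0,161,0,10,0,0,163,0,10,0,0,164,0,10,0,0,165,0,10,0,0,165,0]}}

```text
clock: 7.82
position: [0.366, 0.3861, 0.1391]
ee_rot: [0.0, 0.708, 0.706, 0.001]
contact_force: [-0.3, -0.2, -1.4]
width: 0.0327
gripper_force: 40.1
```

{"name": "apply_moves", "arguments": {"deltas": [34,0,0,0,0,44,0,0,0,0,60,0,0,0,0,60,0,0,0,0,60,0,0,-15,0,60,0,0,-45,0,60,0,0,-85,0,60,-30,5,-120,0,60,-65,20,-135,0,60,-100,40,-140,0,60,-135,60,-140,0,60,-170,80,-140,0]}}

```text
clock: 8.82
position: [0.4457, 0.2142, 0.2797]
ee_rot: [0.001, 0.708, 0.707, 0.001]
contact_force: [0.2, -0.3, 0.7]
width: 0.06
gripper_force: 0.0
```

Run:
```python
from h import *
d(.602,.052,.30,104.5)
```

```text
d [-162.   156.5  -19.9] turn -14.6 yaw now 89.9 pos [0.4457 0.2142 0.2797]
```

{"name": "apply_moves", "arguments": {"deltas": [50,-32,30,0,-5,50,-64,60,0,-10,50,-96,92,0,-14.6,50,-128,124,0,-14.6,50,-152,147,0,-14.6,50,-162,157,0,-14.6,50,-162,157,0,-14.6,50,-162,157,0,-14.6,50,-162,157,0,-14.6]}}

```text
clock: 9.57
position: [0.6005, 0.0541, 0.2782]
ee_rot: [-0.001, 0.612, 0.791, -0.0]
contact_force: [-0.8, -0.2, 0.1]
width: 0.0501
gripper_force: 0.0
```

Run:
```python
from h import *
d(.602,.052,.152,104.5)
im=get_image("wrist");save(im,"w3.png")
for o,z in [("teapot",.012)]:
    for r in place_of(o,im)[:2]:
        print(o,np.round(r["score"],2),np.round(r["point"]),np.round(at_z(im,r["point"],z)[:2],4))
im=get_image("top");cv2.imwrite("pics/t3.png",im["frame"][150:330,70:270,::-1])
```

```text
d [ -2.5   1.1 126.2] turn -0.0 yaw now 104.5 pos [0.6005 0.0541 0.2782]
teapot 0.83 [285. 166.] [0.6065 0.0574]
```

View pics/w3.png

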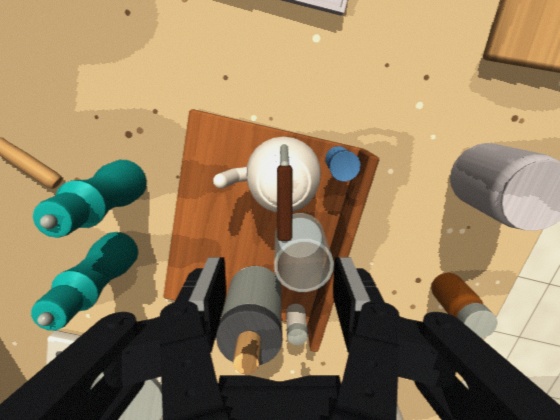

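Run:
```python
from h import *
im=get_image("wrist")
for n,uv,z in [("barA",(285,167),.16),("barB",(285.5,239),.16),("c1",(193,110),.012),("c2",(166,297),.012)]:
    print(n,np.round(at_z(im,uv,z)[:2],4))
a=at_z(im,(285,203),.16); print(a); d(a[0],a[1],.152,104.5)
```

```text
barA [0.597 0.085]
barB [0.6121 0.0298]
c1 [0.491  0.0934]
c2 [ 0.4986 -0.1528]
[0.60407734 0.0583101  0.16      ]
d [  2.9   4.3 126.7] turn 0.1 yaw now 104.6 pos [0.6006 0.0544 0.2787]
```

{"name": "apply_moves", "arguments": {"deltas": [50,2,5,20,0,50,2,5,50,0,50,2,5,80,0,50,2,5,105,0,50,2,5,121,0,50,2,5,126,0,50,2,5,126,0,50,2,5,126,0,30,2,5,126,0,20,2,5,126,0,12,2,5,126,0,5,2,5,126,0], "squeeze": 60}}

```text
clock: 10.77
position: [0.6061, 0.0562, 0.1536]
ee_rot: [0.001, 0.613, 0.79, 0.0]
contact_force: [-1.8, 0.5, 4.9]
width: 0.0109
gripper_force: 58.9
```

{"name": "apply_moves", "arguments": {"deltas": [2,0,0,0,0,2,0,0,0,0,2,0,0,0,0,2,0,0,0,0]}}

```text
clock: 11.1
position: [0.6061, 0.0562, 0.1536]
ee_rot: [0.001, 0.613, 0.79, 0.0]
contact_force: [-2.0, -0.3, 6.1]
width: 0.0106
gripper_force: 59.0
```

Run:
```python
from h import *
s=get_state();print(s["width"],s["gripper_force"]);d(.605,.057,.152,104.5)
```

```text
0.010565866500628325 58.99246037006378
d [ 1.1 -0.9  1.6] turn -0.0 yaw now 104.5 pos [0.6061 0.0562 0.1536]
```

View pics/t3.png

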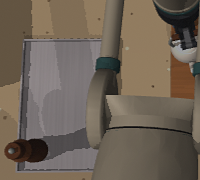

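{"name": "apply_moves", "arguments": {"deltas": [2,0,0,-4,0,2,0,0,-15,0,2,0,0,-35,0,2,0,0,-60,0,2,0,0,-80,0,2,5,0,-93,0,2,18,1,-99,0,2,40,2,-100,0,2,65,4,-100,0,2,92,6,-100,0,2,120,8,-100,0,2,148,10,-100,0]}}

```text
clock: 12.1
position: [0.5774, 0.204, 0.2514]
ee_rot: [-0.001, 0.613, 0.79, -0.001]
contact_force: [-0.7, -1.6, -2.8]
width: 0.0108
gripper_force: 58.7
```

{"name": "apply_moves", "arguments": {"deltas": [2,28,2,0,0,2,56,4,0,0,2,82,6,0,0,2,104,8,0,0,2,120,9,0,0,2,130,10,2,0,2,134,10,10,0,2,135,10,25,0,2,135,10,42,0,2,135,10,60,0,2,135,10,76,0,2,135,10,88,0]}}

```text
clock: 13.1
position: [0.5538, 0.3335, 0.1616]
ee_rot: [-0.0, 0.613, 0.79, -0.002]
contact_force: [-0.4, 0.2, -2.9]
width: 0.0108
gripper_force: 58.7
```

Run:
```python
from h import *
s=get_state();print(s["width"],s["gripper_force"]);d(.555,.335,.1465,104.5)
```

```text
0.01079778472079455 58.66009175777435
d [ 1.2  1.6 15.1] turn -0.1 yaw now 104.4 pos [0.5538 0.3335 0.1616]
```

{"name": "apply_moves", "arguments": {"deltas": [2,0,0,6,0,2,0,0,11,0,2,0,0,15,0,2,0,0,17,0,2,0,0,18,0,2,0,0,18,0,2,0,0,18,0]}}

```text
clock: 13.68
position: [0.5549, 0.3355, 0.1468]
ee_rot: [0.0, 0.613, 0.79, 0.0]
contact_force: [0.1, -0.7, -3.2]
width: 0.011
gripper_force: 58.7
```

{"name": "apply_moves", "arguments": {"deltas": [2,0,0,1,0,2,0,0,1,0,2,0,0,1,0]}}

```text
clock: 13.93
position: [0.5548, 0.3355, 0.1456]
ee_rot: [0.0, 0.613, 0.79, 0.0]
contact_force: [0.6, -0.3, -2.5]
width: 0.0106
gripper_force: 58.8
```

{"name": "apply_moves", "arguments": {"deltas": [13,0,0,0,0,20,0,0,0,0,50,0,0,0,0,60,0,0,0,0,60,0,0,0,0,60,0,0,-10,0,60,0,0,-35,0,60,0,0,-70,0,60,0,0,-110,0,60,0,0,-140,0,60,-20,0,-160,0,60,-55,0,-160,0]}}

```text
clock: 14.93
position: [0.5698, 0.2854, 0.3122]
ee_rot: [0.002, 0.611, 0.792, 0.006]
contact_force: [1.3, 0.2, 0.4]
width: 0.06
gripper_force: 0.0
```

Run:
```python
from h import *
d(.609,-.107,.28,90)
```

```text
d [-389.6  -62.2   30.2] turn 14.7 yaw now 104.7 pos [0.5698 0.2854 0.3122]
```

{"name": "apply_moves", "arguments": {"deltas": [60,-36,-6,3,3,60,-74,-12,6,8,60,-112,-18,10,12,60,-150,-24,14,14.7,60,-188,-30,18,14.7,60,-226,-36,22,14.7,60,-264,-42,25,14.7,60,-302,-48,28,14.7,60,-338,-54,30,14.7,60,-366,-59,30,14.7,60,-384,-62,30,14.7,60,-390,-62,30,14.7]}}

```text
clock: 15.93
position: [0.6058, -0.1145, 0.2759]
ee_rot: [0.001, 0.71, 0.704, -0.0]
contact_force: [-0.4, 0.6, -0.0]
width: 0.06
gripper_force: 0.0
```

{"name": "apply_moves", "arguments": {"deltas": [60,0,0,0,0,60,0,0,0,0,60,0,0,0,0]}}

```text
clock: 16.18
position: [0.6056, -0.1096, 0.2756]
ee_rot: [-0.0, 0.708, 0.706, 0.0]
contact_force: [0.4, 0.2, -0.3]
width: 0.0603
gripper_force: 0.0
```

Run:
```python
from h import *
d(.609,-.107,.129,90)
im=get_image("wrist");save(im,"w4.png")
for o,z in [("canister",.012),("jar",.012),("teapot",.004)]:
    for r in place_of(o,im)[:2]:
        print(o,np.round(r["score"],2),np.round(r["point"]),np.round(at_z(im,r["point"],z)[:2],4))
```

```text
d [  2.5   3.4 146.6] turn -0.2 yaw now 89.8 pos [ 0.6056 -0.1096  0.2756]
canister 0.96 [282. 168.] [ 0.6083 -0.1091]
jar 0.72 [315.  88.] [ 0.6446 -0.0212]
```

View pics/w4.png

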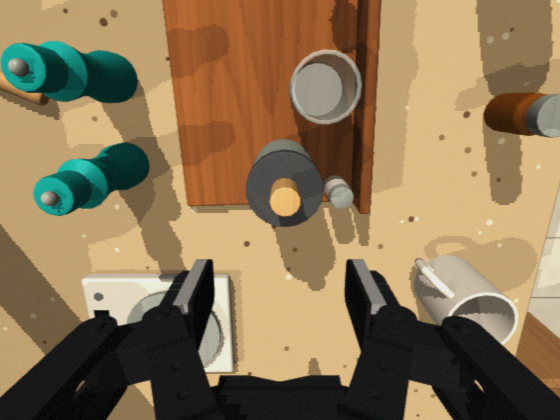

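Run:
```python
from h import *
im=get_image("wrist")
for n,uv,z in [("knob",(286,196),.146),("lid",(285,186),.112),("c2",(188,206),.012),("jar",(326,87),.092),("shaker",(339,192),.068)]:
    print(n,np.round(at_z(im,uv,z)[:2],4))
```

```text
knob [ 0.6108 -0.1047]
lid [ 0.6106 -0.1054]
c2 [ 0.4952 -0.156 ]
jar [ 0.646  -0.0226]
shaker [ 0.6665 -0.1233]
```

{"name": "apply_moves", "arguments": {"deltas": [50,3.5,4,20,0,50,3.5,4,50,0,50,3.5,4,82,0,50,3.5,4,112,0,50,3.5,4,132,0,50,3.5,4,140,0,50,3.5,4,142,0,50,3.5,4,142,0,50,3.5,4,142,0,35,3.5,4,142,0,25,3.5,4,142,0,15,3.5,4,142,0], "squeeze": 50}}

```text
clock: 17.43
position: [0.6103, -0.1078, 0.1349]
ee_rot: [0.001, 0.709, 0.706, 0.001]
contact_force: [-0.6, -0.2, 5.2]
width: 0.0236
gripper_force: 49.1
```

{"name": "apply_moves", "arguments": {"deltas": [5,0,0,0,0,5,0,0,0,0,5,0,0,0,0,5,0,0,0,0]}}

```text
clock: 17.77
position: [0.6103, -0.1078, 0.1349]
ee_rot: [0.001, 0.709, 0.706, 0.001]
contact_force: [-0.8, -0.5, 6.4]
width: 0.0238
gripper_force: 49.1
```

Run:
```python
from h import *
d(.415,.285,.127,90);print(get_state()["contact_force"])
```

```text
d [ 392.  -197.     7.1] turn -0.2 yaw now 89.8 pos [ 0.6103 -0.1078  0.1349]
[-0.80196573 -0.49051427  6.39176202]
```

{"name": "apply_moves", "arguments": {"deltas": [5,0,0,-4,0,5,0,0,-15,0,5,0,0,-35,0,5,0,0,-60,0,5,0,0,-80,0,5,4,-2,-93,0,5,16,-8,-99,0,5,36,-18,-100,0,5,62,-31,-100,0,5,90,-45,-100,0,5,118,-59,-100,0,5,146,-73,-100,0]}}

```text
clock: 18.77
position: [0.535, 0.0406, 0.2324]
ee_rot: [-0.001, 0.709, 0.705, -0.001]
contact_force: [-0.1, -0.1, -3.6]
width: 0.0235
gripper_force: 49.5
```

{"name": "apply_moves", "arguments": {"deltas": [5,29,-14,0,0,5,58,-28,0,0,5,88,-44,0,0,5,118,-59,0,0,5,148,-74,0,0,5,178,-89,0,0,5,206,-104,0,0,5,227,-114,0,0,5,240,-121,4,0,5,245,-124,14,0,5,246,-124,30,0,5,246,-124,48,0]}}

```text
clock: 19.77
position: [0.4135, 0.2855, 0.1844]
ee_rot: [0.0, 0.708, 0.706, 0.0]
contact_force: [1.0, -0.2, -3.3]
width: 0.0237
gripper_force: 49.6
```

{"name": "apply_moves", "arguments": {"deltas": [5,0,0,18,0,5,0,0,33,0,5,0,0,44,0,5,0,0,50,0,5,0,0,53,0,5,0,0,55,0,5,0,0,56,0,5,0,0,56,0]}}

```text
clock: 20.43
position: [0.4147, 0.2853, 0.1295]
ee_rot: [0.0, 0.709, 0.706, 0.0]
contact_force: [-0.2, -0.4, -4.0]
width: 0.0237
gripper_force: 49.4
```

{"name": "apply_moves", "arguments": {"deltas": [5,0,0,1,0,5,0,0,2,0,5,0,0,2,0,26,0,0,2,0,34,0,0,2,0,50,0,0,2,0,50,0,0,2,0,50,0,0,-10,0,50,0,0,-40,0,50,0,0,-75,0,50,0,0,-110,0,50,0,0,-130,0]}}

```text
clock: 21.43
position: [0.4157, 0.286, 0.2634]
ee_rot: [0.001, 0.709, 0.706, 0.003]
contact_force: [1.2, 0.5, 0.1]
width: 0.0499
gripper_force: 0.0
```

Run:
```python
from h import *
d(.645,-.0225,.26,2)
```

```text
d [-307.6  230.5    3.9] turn 87.8 yaw now 89.8 pos [0.4157 0.286  0.2634]
```

{"name": "apply_moves", "arguments": {"deltas": [85,-20,15,4,7,85,-48,36,4,14,85,-76,57,4,21,85,-104,78,4,28,85,-132,99,4,35,85,-160,120,4,42,85,-188,141,4,49,85,-216,162,4,56,85,-244,183,4,63,85,-270,202,4,70,85,-292,219,4,77,85,-304,228,4,84]}}

```text
clock: 22.43
position: [0.6432, -0.023, 0.255]
ee_rot: [0.001, 0.999, 0.046, 0.001]
contact_force: [-0.0, 0.1, 0.6]
width: 0.0848
gripper_force: 0.0
```

{"name": "apply_moves", "arguments": {"deltas": [85,0,-3,0,4,85,0,-3,0,4,85,0,-3,0,4]}}

```text
clock: 22.68
position: [0.6407, -0.0168, 0.2551]
ee_rot: [-0.0, 1.0, 0.016, -0.0]
contact_force: [-0.5, -0.1, -0.2]
width: 0.0849
gripper_force: 0.0
```

Run:
```python
from h import *
d(.645,-.0225,.072,2)
im=get_image("wrist");save(im,"w5.png")
for o,z in [("jar",.012)]:
    for r in place_of(o,im)[:2]:
        print(o,np.round(r["score"],2),np.round(r["point"]),np.round(at_z(im,r["point"],z)[:2],4))
```

```text
d [  4.2   5.9 183.1] turn -0.1 yaw now 1.9 pos [ 0.6407 -0.0168  0.2551]
jar 0.87 [286. 165.] [ 0.6477 -0.0236]
```

View pics/w5.png

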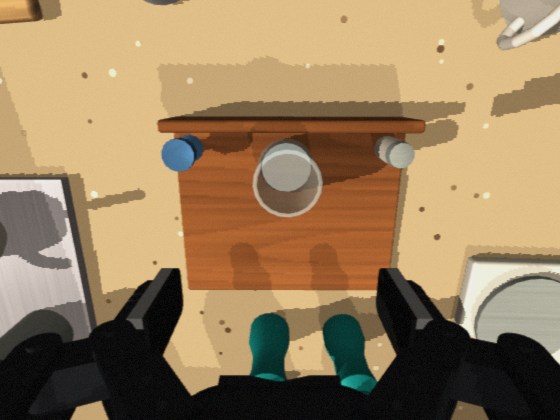

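{"name": "apply_moves", "arguments": {"deltas": [85,5,6,20,0,85,5,6,55,0,85,5,6,90,0,85,5,6,120,0,85,5,6,145,0,85,5,6,164,0,85,5,6,176,0,85,5,6,181,0,85,5,6,182,0,85,5,6,182,0,75,5,6,182,0,70,5,6,182,0], "squeeze": 25}}

```text
clock: 23.78
position: [0.6469, -0.0227, 0.0748]
ee_rot: [0.0, 1.0, 0.015, 0.001]
contact_force: [0.1, 0.1, 0.1]
width: 0.0698
gripper_force: 0.0
```

{"name": "apply_moves", "arguments": {"deltas": [66,0,0,0,0,63,0,0,0,0,60,0,0,0,0,55,0,0,0,0,50,0,0,0,0,50,0,0,0,0]}}

```text
clock: 24.28
position: [0.6466, -0.0229, 0.0746]
ee_rot: [0.0, 1.0, 0.015, 0.001]
contact_force: [-0.3, -1.3, 5.9]
width: 0.0624
gripper_force: 27.3
```

Run:
```python
from h import *
d(.465,-.324,.092,0)
```

```text
d [-190.7  295.4  -17.6] turn 1.8 yaw now 1.8 pos [ 0.6466 -0.0229  0.0746]
```

{"name": "apply_moves", "arguments": {"deltas": [50,0,0,-3,0,50,0,0,-12,0,50,0,0,-30,0,50,0,0,-55,0,50,0,0,-80,0,50,0,0,-100,0,50,-3,4,-110,0,50,-11,16,-114,0,50,-22,34,-115,0,50,-36,55,-115,0,50,-50,78,-115,0,50,-64,101,-115,0]}}

```text
clock: 25.28
position: [0.5825, -0.1267, 0.1867]
ee_rot: [-0.0, 1.0, 0.016, -0.002]
contact_force: [-0.4, 0.3, -3.0]
width: 0.062
gripper_force: 28.1
```

{"name": "apply_moves", "arguments": {"deltas": [50,-15,23,0,0,50,-30,46,0,0,50,-45,69,0,0,50,-60,92,0,0,50,-75,115,0,0,50,-90,138,0,0,50,-103,158,0,0,50,-112,172,0,0,50,-120,184,0,0,50,-125,192,0,0,50,-127,195,0,0,50,-127,195,0,0]}}

```text
clock: 26.28
position: [0.4629, -0.3247, 0.1875]
ee_rot: [-0.001, 1.0, 0.015, -0.001]
contact_force: [0.4, 0.1, -1.2]
width: 0.0622
gripper_force: 28.1
```

Run:
```python
from h import *
d(.465,-.324,.093,0)
im=get_image("wrist");save(im,"w6.png")
r=place_of("scale",im);print([(q["score"],q["point"],at_z(im,q["point"],0)) for q in r[:1]])
im=get_image("top");save(im,"t6.png")
r=place_of("scale",im);print([(q["score"],q["point"],at_z(im,q["point"],0)) for q in r[:1]])
print(at_z(im,(429.5,263),.03))
```

```text
d [ 2.3 -0.5 94.5] turn 1.7 yaw now 1.7 pos [ 0.4629 -0.3247  0.1875]
[(0.69, [281.0, 180.4], array([ 0.46516004, -0.32538372,  0.        ]))]
[(0.75, [423.8, 264.1], array([ 0.46232011, -0.32390745,  0.        ]))]
[ 0.46285628 -0.32796801  0.03      ]
```

View pics/w6.png

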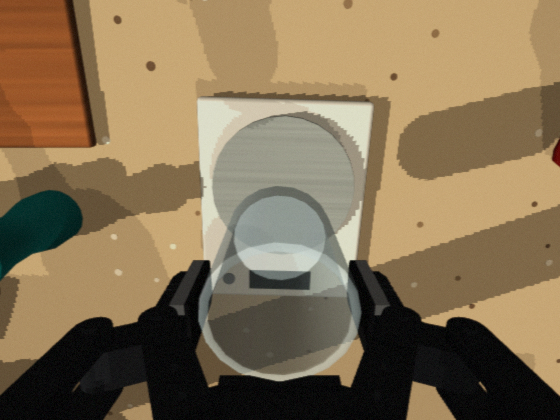

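View pics/t6.png

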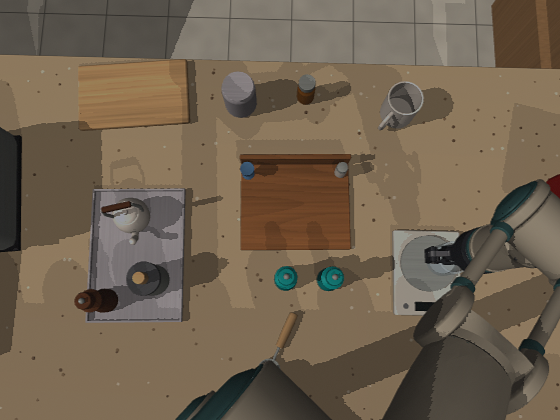

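{"name": "apply_moves", "arguments": {"deltas": [50,1.5,0,12,0,50,1.5,0,32,0,50,1.5,0,52,0,50,1.5,0,70,0,50,1.5,0,82,0,50,1.5,0,88,0,50,1.5,0,91,0,50,1.5,0,92,0,50,1.5,0,93,0,50,1.5,0,93,0]}}

```text
clock: 27.32
position: [0.4661, -0.3245, 0.096]
ee_rot: [0.001, 1.0, 0.015, 0.001]
contact_force: [0.4, 0.2, -2.6]
width: 0.062
gripper_force: 28.1
```

{"name": "apply_moves", "arguments": {"deltas": [50,-1,0,1,0,50,-1,0,2,0,50,-1,0,2.5,0,50,-1,0,3,0,50,-1,0,3,0]}}

```text
clock: 27.73
position: [0.4645, -0.3244, 0.0927]
ee_rot: [0.0, 1.0, 0.015, 0.0]
contact_force: [-1.0, 0.7, 1.0]
width: 0.062
gripper_force: 28.3
```

{"name": "apply_moves", "arguments": {"deltas": [63,0,0,0,0,65,0,0,0,0,70,0,0,0,0,78,0,0,0,0,85,0,0,0,0,85,0,0,0,0,85,0,0,-6,0,85,0,0,-20,0,85,0,0,-45,0,85,0,0,-80,0,85,0,0,-120,0,85,0,0,-150,0]}}

```text
clock: 28.73
position: [0.465, -0.3246, 0.2457]
ee_rot: [0.001, 1.0, 0.015, 0.001]
contact_force: [1.1, -1.2, -0.2]
width: 0.0851
gripper_force: 0.0
```

Run:
```python
from h import *
im=get_image("wrist");save(im,"w7.png")
d(.4147,.2853,.28,89.8)
```

```text
d [ -33.5 -613.   -34.8] turn -88.0 yaw now 1.8 pos [ 0.4674 -0.3267  0.2518]
```

View pics/w7.png

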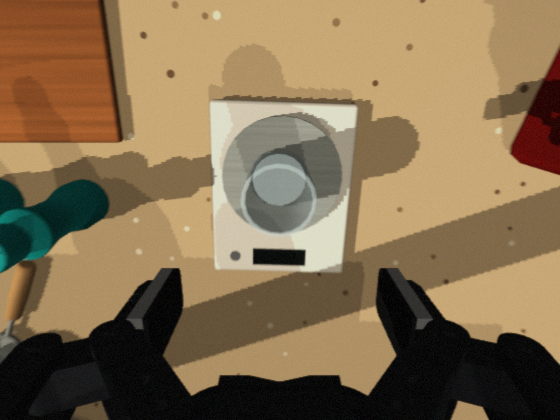

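Run:
```python
from h import *
im=get_image("wrist")
t=np.linspace(0,2*np.pi,120)
def ext(c,r,z):
    P=np.array([proj(im,[c[0]+r*np.cos(a),c[1]+r*np.sin(a),z]) for a in t]); return np.round([*P.min(0),*P.max(0)],1)
print(ext((.4645,-.325),.062,.03)); print(ext((.470,-.329),.062,.03))
print("jar",ext((.4645,-.3246),.031,.11),ext((.4645,-.3246),.027,.034))
save(im,"w8.png")
g=cv2.resize(im["frame"][95:285,195:375,::-1],None,fx=3,fy=3,interpolation=cv2.INTER_CUBIC)
for c,col in [((.4645,-.325),(0,0,255)),((.470,-.329),(0,255,0))]:
    P=np.array([proj(im,[c[0]+.062*np.cos(a),c[1]+.062*np.sin(a),.03]) for a in t])
    cv2.polylines(g,[((P-[195,95])*3).astype(int)],True,col,1)
for r,z in [(.031,.11),(.031,.03)]:
    P=np.array([proj(im,[.4645+r*np.cos(a),-.3246+r*np.sin(a),z]) for a in t])
    cv2.polylines(g,[((P-[195,95])*3).astype(int)],True,(255,0,0),1)
cv2.imwrite("pics/w8.png",g)
```

```text
[217.  119.1 334.9 234.6]
[220.7 113.6 339.1 230. ]
jar [238.1 164.3 313.1 236.3] [249.7 154.8 301.6 205.4]
```

View pics/w8.png

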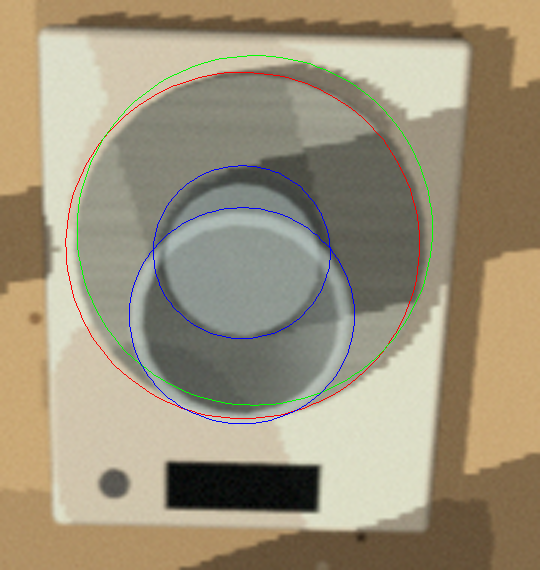

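{"name": "apply_moves", "arguments": {"deltas": [50,-1,-25,-15,-7,50,-3,-60,-28,-14,50,-5,-98,-35,-21,50,-7,-136,-35,-28,50,-9,-174,-35,-35,50,-11,-212,-35,-42,50,-13,-250,-35,-49,50,-15,-288,-35,-56,50,-17,-326,-35,-63,50,-20,-364,-35,-70,50,-22,-402,-35,-77,50,-24,-440,-35,-84]}}

```text
clock: 29.83
position: [0.4261, 0.1165, 0.277]
ee_rot: [-0.0, 0.731, 0.683, -0.0]
contact_force: [0.4, -0.5, -0.7]
width: 0.05
gripper_force: 0.0
```

Run:
```python
from h import *
d(.4147,.2853,.28,89.8)
```

```text
d [167.6 -22.8  -3. ] turn -3.7 yaw now 86.1 pos [0.4261 0.1165 0.277 ]
```

{"name": "apply_moves", "arguments": {"deltas": [50,38,-6,0,-3.7,50,76,-11,0,-3.7,50,112,-16,0,-3.7,50,142,-20,0,-3.7,50,160,-22,0,-3.7,50,168,-23,0,-3.7,50,168,-23,0,-3.7,50,168,-23,0,-3.7,50,168,-23,0,-3.7]}}

```text
clock: 30.58
position: [0.4166, 0.2827, 0.277]
ee_rot: [0.0, 0.711, 0.703, -0.001]
contact_force: [0.2, -0.1, -0.0]
width: 0.0501
gripper_force: 0.0
```

Run:
```python
from h import *
d(.4147,.2853,.1275,89.8)
im=get_image("wrist")
for o,z in [("canister",.004),("mill",.004),("teapot",.004)]:
    r=place_of(o,im);print(o,[(q["score"],np.round(at_z(im,q["point"],z)[:2],4)) for q in r[:1]])
```

```text
d [  2.7  -1.8 149.5] turn -0.4 yaw now 89.4 pos [0.4166 0.2827 0.277 ]
canister []
mill [(0.82, array([ 0.4203, -0.0047]))]
teapot [(0.79, array([0.5504, 0.336 ]))]
```

{"name": "apply_moves", "arguments": {"deltas": [50,2.5,-2,20,-0.4,50,2.5,-2,50,-0.4,50,2.5,-2,82,-0.4,50,2.5,-2,112,-0.4,50,2.5,-2,135,-0.4,50,2.5,-2,146,-0.4,50,2.5,-2,149,-0.4,50,2.5,-2,149,-0.4,40,2.5,-2,149,-0.4,30,2.5,-2,149,-0.4,20,2.5,-2,149,-0.4,5,2.5,-2,149,-0.4], "squeeze": 50}}

```text
clock: 31.78
position: [0.415, 0.2869, 0.1296]
ee_rot: [0.0, 0.708, 0.706, 0.001]
contact_force: [-1.9, 0.8, 4.8]
width: 0.0236
gripper_force: 49.0
```

{"name": "apply_moves", "arguments": {"deltas": [5,0,0,0,0,5,0,0,0,0,5,0,0,0,0,5,0,0,0,0]}}

```text
clock: 32.12
position: [0.415, 0.2869, 0.1296]
ee_rot: [0.0, 0.708, 0.706, 0.001]
contact_force: [-2.2, -0.3, 6.6]
width: 0.0236
gripper_force: 49.1
```

Run:
```python
from h import *
d(.6103,-.1078,.1355,89.8)
```

```text
d [-394.3  196.3   -6. ] turn 0.1 yaw now 89.9 pos [0.415  0.2869 0.1296]
```

{"name": "apply_moves", "arguments": {"deltas": [5,0,0,-4,0,5,0,0,-15,0,5,0,0,-35,0,5,0,0,-60,0,5,0,0,-84,0,5,-4,2,-100,0,5,-16,8,-109,0,5,-36,18,-110,0,5,-62,31,-110,0,5,-90,45,-110,0,5,-118,59,-110,0,5,-146,73,-110,0]}}

```text
clock: 33.12
position: [0.4872, 0.139, 0.2378]
ee_rot: [-0.0, 0.708, 0.706, -0.0]
contact_force: [1.8, -0.0, -4.5]
width: 0.0235
gripper_force: 49.6
```

{"name": "apply_moves", "arguments": {"deltas": [5,-29,14,0,0,5,-58,28,0,0,5,-88,44,0,0,5,-118,59,0,0,5,-148,74,0,0,5,-178,89,0,0,5,-206,104,0,0,5,-227,114,0,0,5,-240,119,0,0,5,-247,122,0,0,5,-247,122,0,0,5,-247,122,0,0]}}

```text
clock: 34.12
position: [0.6079, -0.1058, 0.2378]
ee_rot: [-0.001, 0.708, 0.706, -0.0]
contact_force: [-0.3, -0.5, -3.8]
width: 0.0234
gripper_force: 49.6
```

Run:
```python
from h import *
d(.610,-.1062,.1376,89.8)
```

```text
d [ -0.5   2.3 100.2] turn 0.1 yaw now 89.9 pos [ 0.6079 -0.1058  0.2378]
```

{"name": "apply_moves", "arguments": {"deltas": [5,0,1.5,12,0,5,0,1.5,32,0,5,0,1.5,54,0,5,0,1.5,74,0,5,0,1.5,87,0,5,0,1.5,93,0,5,0,1.5,96,0,5,0,1.5,97,0,5,0,1.5,98,0,5,0,1.5,98,0,5,0,1.5,98,0]}}

```text
clock: 35.03
position: [0.6107, -0.107, 0.1412]
ee_rot: [0.001, 0.708, 0.706, 0.0]
contact_force: [-0.2, 0.4, -2.5]
width: 0.0231
gripper_force: 49.5
```

Run:
```python
from h import *
d(.610,-.1062,.1376,89.8)
```

```text
d [ 0.8 -0.7  3.6] turn 0.1 yaw now 89.9 pos [ 0.6107 -0.107   0.1412]
```

{"name": "apply_moves", "arguments": {"deltas": [5,1,-0.5,1,0,5,1,-0.5,2,0,5,1,-0.5,2.7,0,5,1,-0.5,3.3,0,5,1,-0.5,3.5,0,5,1,-0.5,3.5,0]}}

```text
clock: 35.53
position: [0.6096, -0.1061, 0.1376]
ee_rot: [0.0, 0.708, 0.706, 0.0]
contact_force: [-1.6, 0.5, 3.4]
width: 0.0232
gripper_force: 50.3
```

Contact. I'll release, rise, and head for the teapot.

{"name": "apply_moves", "arguments": {"deltas": [26,0,0,0,0,34,0,0,0,0,50,0,0,0,0,50,0,0,0,0,50,0,0,-10,0,50,0,0,-35,0,50,0,0,-70,0,50,0,0,-105,0,50,10,-2,-130,0,50,35,-5,-142,0,50,70,-10,-145,-3,50,108,-14,-145,-8]}}

```text
clock: 36.53
position: [0.5968, 0.002, 0.2846]
ee_rot: [0.002, 0.657, 0.754, 0.001]
contact_force: [-0.4, 0.3, 0.6]
width: 0.05
gripper_force: 0.0
```

Run:
```python
from h import *
d(.5548,.3355,.28,104.5)
```

```text
d [336.1   4.1   4. ] turn -6.6 yaw now 97.9 pos [0.5968 0.002  0.2846]
```

{"name": "apply_moves", "arguments": {"deltas": [50,38,0,2,-5,50,76,1,4,-6.6,50,114,2,4,-6.6,50,152,2,4,-6.6,50,190,3,4,-6.6,50,228,3,4,-6.6,50,266,4,4,-6.6,50,300,4,4,-6.6,50,324,4,4,-6.6,50,335,4,4,-6.6,50,335,4,4,-6.6,50,335,4,4,-6.6]}}

```text
clock: 37.53
position: [0.5542, 0.3339, 0.2779]
ee_rot: [0.001, 0.612, 0.791, -0.0]
contact_force: [-0.2, -0.7, 0.5]
width: 0.0498
gripper_force: 0.0
```

Run:
```python
from h import *
d(.5548,.3355,.1456,104.5)
im=get_image("wrist")
r=place_of("teapot",im);print([(q["score"],np.round(at_z(im,q["point"],.004)[:2],4)) for q in r[:1]])
```

```text
d [  1.6   0.9 132.3] turn -0.0 yaw now 104.5 pos [0.5542 0.3339 0.2779]
[(0.67, array([0.5594, 0.3394]))]
```

{"name": "apply_moves", "arguments": {"deltas": [50,1.5,1,20,0,50,1.5,1,50,0,50,1.5,1,80,0,50,1.5,1,108,0,50,1.5,1,126,0,50,1.5,1,131,0,50,1.5,1,132,0,50,1.5,1,132,0,35,1.5,1,132,0,25,1.5,1,132,0,12,1.5,1,132,0,2,1.5,1,132,0], "squeeze": 60}}

```text
clock: 38.63
position: [0.5549, 0.3364, 0.1473]
ee_rot: [0.0, 0.612, 0.79, 0.001]
contact_force: [-1.0, -0.1, 5.8]
width: 0.0103
gripper_force: 59.0
```

{"name": "apply_moves", "arguments": {"deltas": [2,0,0,0,0,2,0,0,0,0,2,0,0,0,0,2,0,0,0,0,2,0,0,0,0]}}

```text
clock: 39.05
position: [0.5549, 0.3365, 0.1473]
ee_rot: [0.0, 0.612, 0.791, 0.001]
contact_force: [-1.2, -1.4, 6.9]
width: 0.0106
gripper_force: 59.1
```

Run:
```python
from h import *
d(.6061,.0562,.1536,104.5)
```

```text
d [-284.2  -20.4   -6.4] turn -0.0 yaw now 104.5 pos [0.5549 0.3365 0.1473]
```

{"name": "apply_moves", "arguments": {"deltas": [2,0,0,-4,0,2,0,0,-15,0,2,0,0,-35,0,2,0,0,-60,0,2,0,0,-84,0,2,-4,0,-99,0,2,-16,-1,-104,0,2,-36,-2,-105,0,2,-60,-4,-105,0,2,-88,-6,-105,0,2,-116,-8,-105,0,2,-144,-10,-105,0]}}

```text
clock: 40.05
position: [0.5803, 0.1922, 0.2496]
ee_rot: [-0.0, 0.612, 0.791, -0.001]
contact_force: [1.1, 0.8, -3.4]
width: 0.0107
gripper_force: 58.7
```

{"name": "apply_moves", "arguments": {"deltas": [2,-28,-2,0,0,2,-56,-4,0,0,2,-82,-6,0,0,2,-104,-8,0,0,2,-122,-9,0,0,2,-134,-10,0,0,2,-139,-10,0,0,2,-139,-10,0,0,2,-139,-10,0,0]}}

```text
clock: 40.8
position: [0.6056, 0.0577, 0.2504]
ee_rot: [-0.001, 0.613, 0.79, 0.0]
contact_force: [-0.9, 0.3, -4.4]
width: 0.0107
gripper_force: 58.7
```

Run:
```python
from h import *
d(.6061,.0571,.1553,104.5)
```

```text
d [-0.8  0.4 95.1] turn -0.1 yaw now 104.4 pos [0.6056 0.0577 0.2504]
```

{"name": "apply_moves", "arguments": {"deltas": [2,0,0,12,0,2,0,0,32,0,2,0,0,54,0,2,0,0,73,0,2,0,0,84,0,2,0,0,89,0,2,0,0,91,0,2,0,0,93,0,2,0,0,93,0,2,0,0,93,0]}}

```text
clock: 41.63
position: [0.6067, 0.0573, 0.1588]
ee_rot: [0.001, 0.612, 0.79, 0.001]
contact_force: [0.4, -0.6, -3.8]
width: 0.0107
gripper_force: 58.7
```

Run:
```python
from h import *
d(.6061,.0571,.1553,104.5)
```

```text
d [-0.  -0.6  3.5] turn -0.0 yaw now 104.5 pos [0.6067 0.0573 0.1588]
```

{"name": "apply_moves", "arguments": {"deltas": [2,0,-0.5,1,0,2,0,-0.5,2,0,2,0,-0.5,2.7,0,2,0,-0.5,3.3,0,2,0,-0.5,3.5,0,2,0,-0.5,3.5,0]}}

```text
clock: 42.13
position: [0.6058, 0.057, 0.1553]
ee_rot: [0.001, 0.613, 0.79, 0.0]
contact_force: [-2.3, -0.7, 4.2]
width: 0.0106
gripper_force: 59.7
```

{"name": "apply_moves", "arguments": {"deltas": [13,0,0,0,0,22,0,0,0,0,50,0,0,0,0,55,0,0,0,0,55,0,0,0,0,55,0,0,-10,0,55,0,0,-35,0,55,0,0,-70,0,55,0,0,-105,0,55,0,0,-125,0,55,20,-10,-130,3,55,50,-25,-130,10]}}

```text
clock: 43.13
position: [0.5716, 0.0979, 0.2874]
ee_rot: [0.003, 0.682, 0.732, 0.002]
contact_force: [0.2, 1.0, -0.9]
width: 0.0549
gripper_force: 0.0
```

Run:
```python
from h import *
d(.366,.3861,.28,89.9)
```

```text
d [ 302.  -184.8    5.6] turn 4.2 yaw now 94.1 pos [0.5716 0.0979 0.2874]
```

{"name": "apply_moves", "arguments": {"deltas": [55,30,-18,5,4.2,55,62,-38,5,4.2,55,94,-58,5,4.2,55,126,-78,5,4.2,55,158,-97,5,4.2,55,190,-117,5,4.2,55,222,-136,5,4.2,55,254,-156,5,4.2,55,282,-173,5,4.2,55,297,-182,5,4.2,55,302,-184,5,4.2,55,302,-184,5,4.2]}}

```text
clock: 44.13
position: [0.3614, 0.3869, 0.2798]
ee_rot: [0.0, 0.705, 0.71, 0.0]
contact_force: [0.2, 0.4, 0.3]
width: 0.0551
gripper_force: 0.0
```

{"name": "apply_moves", "arguments": {"deltas": [55,0,0,0,0,55,0,0,0,0]}}

```text
clock: 44.3
position: [0.3628, 0.3851, 0.2794]
ee_rot: [0.0, 0.706, 0.708, -0.0]
contact_force: [0.7, -0.1, 0.1]
width: 0.0553
gripper_force: 0.0
```

Run:
```python
from h import *
d(.366,.3861,.1375,89.9)
im=get_image("wrist")
r=place_of("mill",im);print([(q["score"],np.round(at_z(im,q["point"],.004)[:2],4)) for q in r[:3]])
```

```text
d [  1.1   3.1 141.9] turn 0.3 yaw now 90.2 pos [0.3628 0.3851 0.2794]
[(0.58, array([0.3668, 0.3844]))]
```

{"name": "apply_moves", "arguments": {"deltas": [55,1,2,20,0.3,55,1,2,52,0.3,55,1,2,85,0.3,55,1,2,115,0.3,55,1,2,134,0.3,55,1,2,140,0.3,55,1,2,141,0.3,55,1,2,141,0.3,45,1,2,141,0.3,35,1,2,141,0.3,25,1,2,141,0.3,10,1,2,141,0.3], "squeeze": 40}}

```text
clock: 45.4
position: [0.3651, 0.3878, 0.14]
ee_rot: [0.0, 0.707, 0.707, 0.002]
contact_force: [1.1, 0.3, 6.9]
width: 0.033
gripper_force: 39.9
```

{"name": "apply_moves", "arguments": {"deltas": [10,0,0,0,0,10,0,0,0,0,10,0,0,0,0,10,0,0,0,0]}}

```text
clock: 45.73
position: [0.3651, 0.3879, 0.14]
ee_rot: [0.0, 0.707, 0.707, 0.002]
contact_force: [0.6, -0.1, 6.9]
width: 0.0328
gripper_force: 39.9
```

Run:
```python
from h import *
d(.5581,-.028,.145,89.9);print(get_state()["width"])
```

```text
d [-415.8  193.3   -5.3] turn 0.1 yaw now 90.0 pos [0.3651 0.3879 0.14  ]
0.032777388502606135
```

{"name": "apply_moves", "arguments": {"deltas": [10,0,0,-5,0,10,0,0,-20,0,10,0,0,-45,0,10,0,0,-75,0,10,0,0,-105,0,10,-2,1,-135,0,10,-10,5,-160,0,10,-26,12,-176,0,10,-50,23,-182,0,10,-78,36,-182,0,10,-106,49,-182,0,10,-134,62,-182,0]}}

```text
clock: 46.73
position: [0.4254, 0.2518, 0.3203]
ee_rot: [-0.0, 0.707, 0.707, -0.0]
contact_force: [0.3, 0.5, -2.4]
width: 0.0329
gripper_force: 40.2
```

{"name": "apply_moves", "arguments": {"deltas": [10,-29,14,0,0,10,-58,28,0,0,10,-88,42,0,0,10,-118,56,0,0,10,-148,70,0,0,10,-178,84,0,0,10,-208,98,0,0,10,-236,111,0,0,10,-258,121,0,0,10,-273,128,0,0,10,-280,131,0,0,10,-280,131,0,0]}}

```text
clock: 47.73
position: [0.5567, -0.0284, 0.3196]
ee_rot: [-0.0, 0.708, 0.706, -0.0]
contact_force: [-0.1, 0.1, -1.3]
width: 0.0328
gripper_force: 40.1
```

{"name": "apply_moves", "arguments": {"deltas": [10,0,0,0,0,10,0,0,0,0]}}

```text
clock: 47.9
position: [0.5558, -0.0259, 0.3202]
ee_rot: [-0.001, 0.707, 0.707, 0.0]
contact_force: [-0.1, 0.4, -1.5]
width: 0.0329
gripper_force: 40.1
```

Run:
```python
from h import *
d(.558,-.0262,.148,89.9)
im=get_image("top");save(im,"t9.png")
```

```text
d [ -0.5   2.3 172.2] turn 0.1 yaw now 90.0 pos [ 0.5558 -0.0259  0.3202]
```

{"name": "apply_moves", "arguments": {"deltas": [10,0,1.5,15,0,10,0,1.5,40,0,10,0,1.5,70,0,10,0,1.5,100,0,10,0,1.5,128,0,10,0,1.5,148,0,10,0,1.5,160,0,10,0,1.5,166,0,10,0,1.5,169,0,10,0,1.5,170,0,10,0,1.5,170,0,10,0,1.5,170,0]}}

```text
clock: 48.95
position: [0.5588, -0.027, 0.1514]
ee_rot: [0.001, 0.707, 0.707, 0.001]
contact_force: [-0.4, 0.5, -0.7]
width: 0.0328
gripper_force: 40.1
```

Run:
```python
from h import *
d(.558,-.0262,.148,89.9)
```

```text
d [ 0.8 -0.8  3.4] turn 0.1 yaw now 90.0 pos [ 0.5588 -0.027   0.1514]
```

{"name": "apply_moves", "arguments": {"deltas": [10,1,-1,1,0,10,1,-1,2,0,10,1,-1,2.7,0,10,1,-1,3.3,0,10,1,-1,3.5,0,10,1,-1,3.5,0]}}

```text
clock: 49.45
position: [0.5575, -0.0263, 0.1479]
ee_rot: [0.001, 0.707, 0.707, 0.0]
contact_force: [-1.4, -0.3, 5.0]
width: 0.0322
gripper_force: 40.8
```

{"name": "apply_moves", "arguments": {"deltas": [34,0,0,0,0,44,0,0,0,0,60,0,0,0,0,60,0,0,0,0,60,0,0,-10,0,60,0,0,-40,0,60,0,0,-75,0,60,0,0,-110,0,60,0,-30,-145,0,60,0,-60,-170,0,60,0,-80,-180,0,60,0,-80,-180,0]}}

```text
clock: 50.45
position: [0.4745, -0.0259, 0.3316]
ee_rot: [0.003, 0.707, 0.707, 0.001]
contact_force: [-0.7, -0.4, -0.1]
width: 0.0602
gripper_force: 0.0
```

{"name": "apply_moves", "arguments": {"deltas": [60,-30,-15,0,0,60,-65,-35,0,0,60,-100,-55,0,0,60,-135,-60,0,0,60,-160,-60,0,0,60,-160,-60,0,0,60,-160,-60,0,0,60,-160,-60,0,0]}}

```text
clock: 51.12
position: [0.417, -0.1855, 0.3265]
ee_rot: [-0.001, 0.707, 0.707, 0.0]
contact_force: [0.2, 0.2, 0.7]
width: 0.0601
gripper_force: 0.0
```

Run:
```python
from h import *
tx={}
for n in ["top","side"]:
    im=get_image(n);save(im,n+"F.png")
    for o,z in [("teapot",.012),("canister",.012),("mill",.012),("jar",.03)]:
        for r in place_of(o,im)[:3]: print(n,o,np.round(r["score"],2),np.round(r["point"]),np.round(at_z(im,r["point"],z)[:2],4))
a=cv2.imread("pics/top0.png")[140:330,220:480];b=cv2.imread("pics/topF.png")[140:330,220:480]
a2=cv2.imread("pics/side0.png")[120:280,180:420];b2=cv2.imread("pics/sideF.png")[120:280,180:420]
f=lambda x:cv2.resize(x,(390,290),interpolation=cv2.INTER_CUBIC)
cv2.imwrite("pics/cmp.png",np.vstack([np.hstack([f(a),f(b)]),np.hstack([f(a2),f(b2)])]))
```

```text
top teapot 0.87 [261. 197.] [0.607  0.0513]
top canister 0.8 [330. 198.] [ 0.6075 -0.1091]
top mill 0.76 [284. 278.] [ 0.4227 -0.0076]
top mill 0.76 [329. 279.] [ 0.4224 -0.1077]
top mill 0.72 [291. 219.] [ 0.5562 -0.0203]
side teapot 0.64 [246. 237.] [0.6033 0.0596]
side canister 0.61 [274. 180.] [ 0.6074 -0.103 ]
side mill 0.88 [284. 216.] [ 0.5547 -0.0165]
side mill 0.88 [352. 204.] [ 0.4336 -0.095 ]
side mill 0.75 [345. 242.] [0.4219 0.0035]
side jar 0.78 [365. 130.] [ 0.46   -0.3194]
```

View pics/cmp.png

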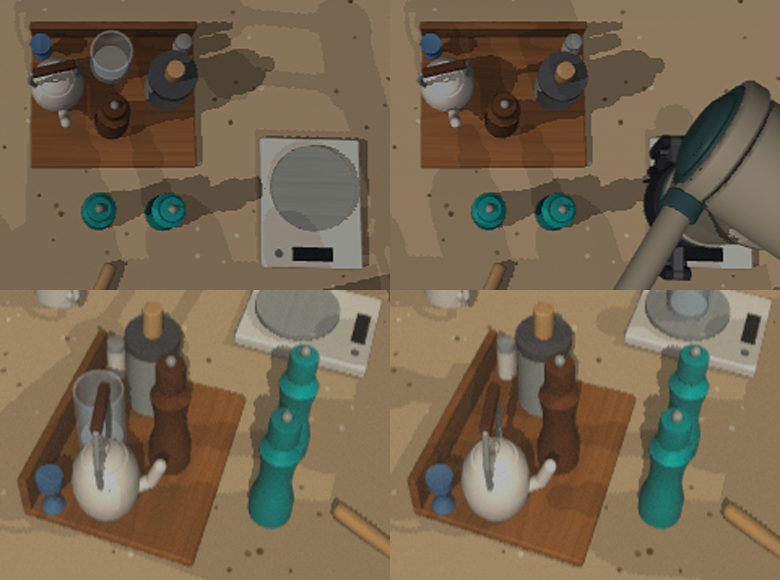

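The before and after views match to within a few pixels. In the side crop, the teapot, canister and mill stand upright on their starting spots, about (495,480), (543,365) and (558,430). The jar is on the plate at (688,300), and the shaker and egg cup have not moved. The arm is touching nothing, so I'm handing the job in.

```bash
python3 -c "
from rig import *
print(sign_off())"
```

```text
the job is handed in; nothing more can be done
None
```

The job is handed in: the jar is on the scale about 3 mm from the plate's centre, the teapot, canister and mill are upright back on their starting spots to within a few millimetres, and the shaker and egg cup were left alone, at about 52 s of the 144 s allowed.

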